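Lock the carving fixture with its blind pin

ROBOT

A 6-joint arm with a two-finger parallel gripper is mounted at the origin on the work surface. World frame = base frame: x ahead of the robot, y to its left, z up, the work surface at z = 0. Lengths are in m, angles in rad, forces in N, time in s.
With the tool pointing down it reaches from about 0.325 to 0.85 m from the base axis. Payload 4.4 kg.
Tool frame: the origin (TCP) lies midway between the tips of the shut fingers; the grasp point (between the pads) lies 19 mm behind it (tcp_to_grasp is the distance from the TCP to the grasp point, in m); z points along the fingers, y is the direction in which the jaws open and shut (so a half turn about z gives the same grasp; the last joint's range is limited). The gripper opens to 94 mm and grips with 3 to 60 N. Pads are 16 mm wide; open, the fingers measure 119 mm over their backs; the gripper's body (75 mm by 177 mm) begins 78 mm behind the grasp point.
Start: joints at [1.095, 0.207, 1.542, -0, 1.393, -0.15], TCP at [0.184, 0.545, 0.205] pointing down, gripper open.
Joint ranges: [-2.73, 2.73], [-0.86, 2.22], [0.23, 2.46], [-1.11, 4.25], [0.08, 2.63], [-2.82, 2.82]. Speed limits (rad/s): [2.79, 2.79, 3.14, 3.14, 3.14, 3.14].

INTERFACE

Orientations are given as a unit quaternion [w, x, y, z].
In Python, from cell import state, capture, close_job, tcp_to_grasp gives the robot as it stands. The module is installed in compiled form; this text tells all that it offers.
- The arm moves only by the tool send_rows, never from a script. Its argument "commands" is a list of rows, each a list of 3 entries, a list of its own where there are three numbers: the closure, from 0 (fully open) to 1 (shut), then the shift along the tool's x, y, z in units of 40 mm (1.0 is 40 mm), then the turn about the tool's z in units of 5 degrees (1.0 is 5 degrees). A call has 1 to 5 rows; each row is the pose to reach, as a shift and turn from the pose commanded when the call began, along the tool's axes at that moment; what a row does not reach only later rows make up. A row lasts 1/10 s, in which the tool goes at most 50 mm and 8.59 degrees, less where a joint would pass 70% of its speed; a pose out of reach is approached as far as the arm can. A call with a gripper value outside its range is refused whole. The fingers move at their own pace and stop on an object; "squeeze" is the grip in N (left out, the last holds). Time passes only in rows, so rows that repeat a pose let the fingers close. It gives the time, the measured TCP pose, the force and the opening at its end, in the units of the state.
- state(): the state, without advancing time (a new reading comes with each control period).
- capture(name): name is "side" or "top"; returns a dict with "color" (384x512x3 uint8, red, green, blue), "depth" (384x512 float32, m along the optical axis (not along the pixel's ray), 0 where there is no reading), "intrinsics" (3x3 intrinsics, pixels), "R" (3x3) and "t" (3): a world point X has camera coordinates R X + t. Camera axes: x right, y down, z forward; pixel columns grow to the right and rows downward; lengths in m; the calibration is good to about 2 mm. A picture is of the moment at which its call begins.
- close_job(): hands the job in, once; it reports no verdict.
The state is a dict: "clock": time; "qpos": joint angles; "joint_vel": joint speeds; "effort": joint torques, N m; "eef_pos": TCP position; "tool_rot": TCP orientation; "contact_force": force on the tool from outside, world axes, zero at the start; "wrist_torque": the same for the moment, N m; "gripper_width": finger opening in m.
Only numpy, scipy, OpenCV 4.12 (cv2) and the standard library are available. Lean on these libraries where they do the work, as an engineer would, in place of code of your own. Each camera call takes 0.05 s, during which the arm holds its last target. There are 200 camera calls.

TASK

Take the square-headed steel lock pin out of the wooden rack and put it through the brush-covered slot in the top of the carving fixture. The pin hole is in a sprung block out of sight under the cover, anywhere along the slot: feel for it gently with the pin tip, let the pin drop in, seat it fully home so that it stands upright with its collar on the cover, and let go. Be gentle: until it is home, never press or knock the pin hard (beyond about 25 N) against the cover or the hidden block; leave the other two tools in the rack and the loose jade piece where they are.

Things in the scene. Friction and masses are not known exactly. Their poses are not given: they have to be found in the camera images.
- pin_head (a point): Centre of the square head (24 x 24 mm, 40 mm high, faces along the point's x and y, z up the pin) of the loose steel lock pin, about 0.18 kg. Under the head a round collar 28 mm across, 4 mm thick, its underside 24 mm below this point. It stands in one of the rack's 13 mm holes, collar on the rack's top, and lifts straight out.
- pin_tip (a point): Centre of the lock pin's tip face, 56 mm below the head's centre. Below the collar the shank is round, 10 mm across and 32 mm long; its last 3 mm taper to a flat tip 8 mm wide.
- rack: Fixed light wooden rack, 200 x 60 mm (x, y), 45 mm high, origin at the centre of its underside. Three holes in a row along its x, 65 mm apart, the middle one at its centre; which tool stands in which hole varies.
- fixture: Fixed green carving fixture, aluminium cover 240 mm (x) by 110 mm (y), top 70 mm above the table; origin on the table below the slot's centre. From 120 to 246 mm along +x a vise with a jade block, up to 101 mm high. Its hidden block (under the slot) cannot be slid but is sprung: it gives way downwards from about 2 N on, 1 N more per mm, for 6 mm, then is solid.
- slot (a point): Slot centre, on the cover's top. Slot 86 mm along the point's x, 14 mm wide (y), z up; plate 8 mm thick. A black dust brush hides the inside and does not resist. 14 mm below the cover's top is the sprung block's flat top with one 12.5 mm through hole, 14 mm deep, free room below, on the slot's centre line within 32 mm of its centre. Over the hole the block's upward push on the tip vanishes.
- buff_wheel (a point): Centre of the round white buffing wheel, 38 mm across and 12 mm thick, of a loose mandrel standing in another rack hole; overall it reaches 40 mm above the rack. Bystander.
- awl_handle (a point): Centre of the round dark wooden handle, 22 mm across, of a loose awl standing in the third rack hole; it reaches 42 mm above the rack. Bystander.
- jade_mid (a point): Centre of a loose rough jade piece, 60 x 45 x 34 mm, lying on the table. Bystander.
Things that resemble listed ones, but are neither listed nor needed, are in the scene too. Leave any turquoise look-alike of the part that bears pin_head alone.

How it is judged:
At the end, for the whole second after the job is handed in: The pin stands in the slot, upright within 7 degrees, with its collar within 2.5 mm of the cover's top (which only the hidden hole allows), and stays there (z of pin_head in the frame of slot between 0.015 and 0.0265 m and angle between pin_head's own z axis and vertical below 0.12 rad and horizontal distance between pin_head and slot below 0.045 m and y of pin_head in the frame of slot between -0.006 and 0.006 m); the robot touches nothing.
It fails at once if Before it is home, the pin is pressed or knocked against the fixture or its hidden block with more than 25 N (contact force between pin and fixture above 25 N and z of pin_head in the frame of slot above 0.0265 m).
It fails at once if The buffing mandrel, the awl or the jade piece is moved more than 30 mm (distance of any of buff_wheel, awl_handle, jade_mid from where it was at the start of the episode above 0.03 m).
It also fails if it takes over 72 s, if anything falls off the work surface, if the arm or the gripper's body presses on something with over 40 N, if the wrist force passes 120 N, or if a joint passes its speed limit or range.

## Working session

There is one attempt and no reset: what is moved stays moved. The work goes in short steps, Python scripts to look and compute and a tool call to move; the robot and the scene stay as the last step left them, time stands still between calls to the robot, and variables do not carry over. Pictures are saved under pics/ and viewed, about 8 in all and at most 12, crops included, and the job is handed in when it is done.

Besides the shell and the picture viewer there is one more tool, called after ">>>" by a JSON object that holds its "method" and its "body". send_rows: Moves the arm, as the interface text tells. Its arguments: {"type":"object","properties":{"commands":{"type":"array","items":{"type":"array"}},"squeeze":{"type":"number"}},"required":["commands"]}

```bash
mkdir -p pics
cat > h.py <<'E'
import numpy as np, cv2
from cell import state, capture, close_job, tcp_to_grasp
def px2w(c,u,v,d=None):
    K=c["intrinsics"]; d=c["depth"][int(v),int(u)] if d is None else d
    p=np.linalg.inv(K)@np.array([u,v,1.0])*d
    return c["R"].T@(p-c["t"])
def onz(c,u,v,z):
    K=c["intrinsics"]; r=c["R"].T@np.linalg.inv(K)@np.array([u,v,1.0]); o=-c["R"].T@c["t"]
    return o+r*(z-o[2])/r[2]
def proj(c,X):
    p=c["intrinsics"]@(c["R"]@np.array(X)+c["t"]); return p[:2]/p[2]
E
python3 - <<'E'
from h import *
import pickle
C={n:capture(n) for n in("side","top")}
pickle.dump(C,open("c0.pkl","wb"))
for n,c in C.items():
    cv2.imwrite(f"pics/{n}0.png",cv2.resize(c["color"][...,::-1],(768,576),interpolation=cv2.INTER_CUBIC))
    print(n,c["intrinsics"].round(1).tolist(),(-c["R"].T@c["t"]).round(3),c["R"].round(2).tolist())
print(state(),tcp_to_grasp)
E
```

```text
side [[441.4, 0.0, 252.2], [0.0, 441.4, 191.9], [0.0, 0.0, 1.0]] [0.463 0.758 0.579] [[-0.99, -0.1, 0.02], [-0.07, 0.57, -0.82], [0.07, -0.81, -0.58]]
top [[360.9, 0.0, 251.9], [0.0, 360.9, 188.0], [0.0, 0.0, 1.0]] [0.474 0.082 0.793] [[-0.01, -1.0, 0.01], [-1.0, 0.01, -0.04], [0.04, -0.01, -1.0]]
{'clock': 0.1, 'qpos': array([ 1.09448645e+00,  2.07343187e-01,  1.54280064e+00,  4.68151295e-07,
        1.39347553e+00, -1.50485665e-01]), 'joint_vel': array([-0.00036458, -0.00077007, -0.00119334,  0.00232458,  0.00018768,
        0.00010821]), 'effort': array([ 6.67826062e-04, -3.71866572e+01, -2.82291377e+01,  7.00054178e-02,
        3.11340066e-02, -7.66745438e-05]), 'eef_pos': array([0.18372063, 0.54409986, 0.2044071 ]), 'tool_rot': array([-3.12627605e-04,  1.62192396e-01,  9.86758633e-01, -9.63920504e-04]), 'contact_force': array([-0.19338835,  0.14522956, -0.34888994]), 'wrist_torque': array([-0.04818938, -0.01130554, -0.01463725]), 'gripper_width': 0.09420351475064939} 0.0188
```

View pics/top0.png

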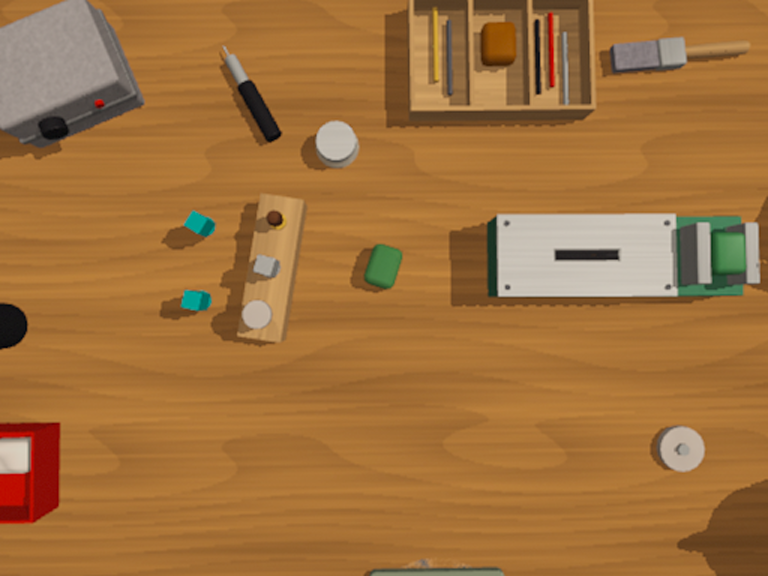

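View pics/side0.png

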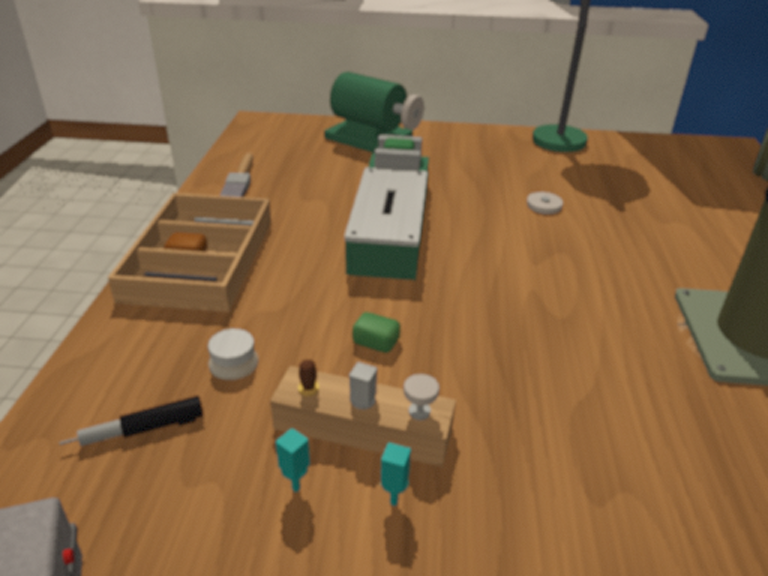

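Top view (768 px wide): rack at (270,268), with awl (275,218), grey square pin head (265,266) and buff wheel (257,314). The slot is at (587,254) and the jade at (383,266). The side view agrees; turquoise decoys stand in front of the rack.

Run:
```python
from h import *
import pickle
C=pickle.load(open("c0.pkl","rb"))
t,s=C["top"],C["side"]
def crop(c,u0,v0,u1,v1,k): return cv2.resize(c["color"][v0:v1,u0:u1,::-1],None,fx=k,fy=k,interpolation=cv2.INTER_CUBIC)
a=crop(t,150,120,210,235,5); b=crop(t,325,140,461,200,3)
cv2.imwrite("pics/ct.png",np.vstack([np.hstack([a,np.zeros((575,108+0,3),np.uint8)]),])) 
im=np.zeros((580,790,3),np.uint8); im[:575,:300]=a
im[:180,310:310+408]=b
d=crop(s,225,235,275,285,7); im[190:190+350,310:660]=d
cv2.imwrite("pics/c1.png",im)
def cloud(c):
    v,u=np.mgrid[:384,:512]; D=c["depth"]; p=np.linalg.inv(c["intrinsics"])@np.stack([u.ravel(),v.ravel(),np.ones(u.size)])*D.ravel()
    return (c["R"].T@(p-c["t"][:,None])).T.reshape(384,512,3)
for n,c in C.items():
    W=cloud(c); 
    print(n,"table",np.median(W[...,2]))
    if n=="top":
        reg=np.zeros(W.shape[:2],bool); reg[165:190,160:195]=1
    else: reg=np.zeros(W.shape[:2],bool); reg[238:276,228:256]=1
    g=c["color"].astype(int); grey=(g.max(2)-g.min(2)<25)
    m=reg&grey&(W[...,2]>.075); P=W[m]; print("head top",m.sum(),P.mean(0),P.min(0),P.max(0))
    # rack top
    # cover
    dark=(g.max(2)<50)
    reg=np.zeros(W.shape[:2],bool)
    if n=="top": reg[155:185,360:425]=1
    else: reg[120:150,245:275]=1
    m=(reg&dark).astype(np.uint8); r=cv2.minAreaRect(cv2.findNonZero(m)); print("slot rect",r,m.sum())
    print([onz(c,*q,.07).round(4).tolist() for q in cv2.boxPoints(r)], onz(c,*r[0],.07))
    cz=[W[v,u] for u,v in ([(345,160),(420,180),(400,155)] if n=="top" else [(245,150),(275,125)])]; print("cover",np.round(cz,4).tolist())
    if n=="top": print("rack", W[130:225:12,185].round(3).tolist())
```

```text
side table 0.0007334453250704819
head top 221 [0.52521229 0.24259547 0.09492468] [0.46328538 0.2180357  0.07504219] [0.53934415 0.75792526 0.57860271]
slot rect ((258.8269348144531, 134.8654022216797), (2.3533935546875, 12.355316162109375), 11.309932708740234) 32
[[0.54, -0.1657, 0.07], [0.5399, -0.2286, 0.07], [0.5339, -0.2269, 0.07], [0.5343, -0.1641, 0.07]] [ 0.53701668 -0.1955689   0.07      ]
cover [[0.5619, -0.1183, 0.07], [0.5011, -0.2529, 0.0703]]
top table 0.0010943142965286919
head top 145 [0.52652842 0.2252082  0.0888023 ] [0.51376907 0.2127903  0.0755457 ] [0.53963769 0.23896093 0.09319658]
slot rect ((391.0, 169.5), (5.0, 40.0), 90.0) 212
[[0.5428, -0.163, 0.07], [0.5419, -0.2438, 0.07], [0.5318, -0.2435, 0.07], [0.5327, -0.1628, 0.07]] [ 0.53732409 -0.20326534  0.07      ]
cover [[0.5575, -0.1108, 0.0705], [0.5155, -0.2613, 0.0699], [0.5665, -0.2225, 0.0696]]
rack [[0.627, 0.215, 0.045], [0.595, 0.208, 0.084], [0.576, 0.215, 0.047], [0.552, 0.215, 0.045], [0.526, 0.215, 0.049], [0.502, 0.216, 0.045], [0.477, 0.216, 0.045], [0.452, 0.216, 0.046]]
```

View pics/c1.png

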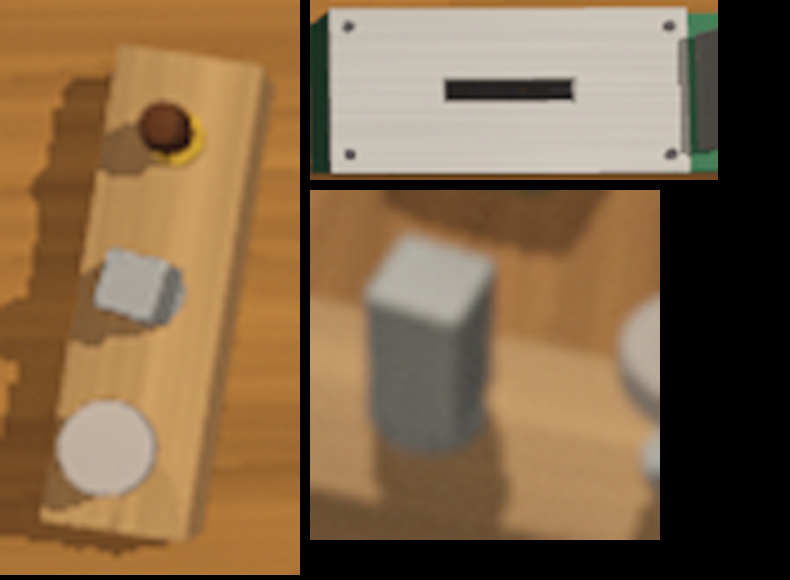

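Crop: the head's top corners (top-view crop) are near (112,249), (170,258), (153,322) and (95,303), so it is yawed about 15° in the image. The slot spans crop x 445..574, y 79..102. In the side crop, the head's top corners are (408,233), (495,262), (455,325) and (367,292).

Run:
```python
from h import *
import pickle
C=pickle.load(open("c0.pkl","rb")); t,s=C["top"],C["side"]
A=lambda p:(150+p[0]/5-.4,120+p[1]/5-.4)
B=lambda p:(325+(p[0]-310)/3-.33,140+p[1]/3-.33)
S=lambda p:(225+(p[0]-310)/7-.43,235+(p[1]-190)/7-.43)
def show(n,c,f,pts,z):
    P=np.array([onz(c,*f(p),z) for p in pts]); e=np.diff(np.vstack([P,P[:1]]),axis=0)
    print(n,"c",P.mean(0).round(4),"len",np.linalg.norm(e,axis=1).round(4),"ang",np.degrees(np.arctan2(e[:,1],e[:,0])).round(1))
    return P
ta=[(112,249),(170,258),(153,322),(95,303)]; sa=[(408,233),(495,262),(455,325),(367,292)]
show("head top",t,A,ta,.089); show("head side",s,S,sa,.089)
# triangulate head top
def ray(c,u,v): 
    o=-c["R"].T@c["t"]; r=c["R"].T@np.linalg.inv(c["intrinsics"])@np.array([u,v,1]); return o,r/np.linalg.norm(r)
def tri(a,b):
    M=0;y=0
    for o,r in(a,b): Q=np.eye(3)-np.outer(r,r); M=M+Q; y=y+Q@o
    return np.linalg.solve(M,y)
m=lambda f,p:np.mean([f(q) for q in p],0)
print("tri head",tri(ray(t,*m(A,ta)),ray(s,*m(S,sa))).round(4))
sl=[(445,79),(574,79),(574,102),(445,102)]
show("slot",t,B,sl,.07)
show("cover screws",t,B,[(349,27),(669,27),(671,154),(350,154)],.07)
show("rack",t,A,[(120,45),(267,67),(187,540),(42,520)],.045)
print("tri slot (side centre 258.8,134.9)",tri(ray(t,*m(B,sl)),ray(s,258.8,134.9)).round(4))
v,u=np.mgrid[:384,:512]
g=t["color"].astype(int); m=(g[...,2]>120)&(g[...,0]<60)&(u<160)
P=np.array([px2w(t,a,b) for b,a in zip(*np.where(m))]); print("decoys",P.min(0).round(3),P.max(0).round(3))
```

```text
head top c [0.5273 0.2251 0.089 ] len [0.0229 0.0258 0.0238 0.0221] ang [-99.5 164.9  71.2 -17.6]
head side c [0.527  0.2279 0.089 ] len [0.0228 0.0233 0.0231 0.0224] ang [ 160.5   72.9  -21.7 -107.7]
tri head [0.5273 0.2255 0.0867]
slot c [ 0.5366 -0.2036  0.07  ] len [0.0869 0.0155 0.0868 0.0155] ang [-90.6 178.3  89.4  -1.4]
cover screws c [ 0.5367 -0.2039  0.07  ] len [0.2159 0.0856 0.2155 0.0854] ang [-90.6 179.   89.3  -0.8]
rack c [0.5269 0.225  0.045 ] len [0.062  0.1991 0.0603 0.1997] ang [-99.2 170.1  81.5  -9.4]
tri slot (side centre 258.8,134.9) [ 0.5375 -0.2058  0.0644]
decoys [0.47  0.305 0.033] [0.6   0.337 0.079]
```

>>> {"method": "send_rows", "body": {"commands": [[0.2,[-1.07,-0.48,0],0],[0.2,[-2.14,-0.96,0],0],[0.2,[-3.2,-1.44,0],0],[0.2,[-4.27,-1.92,0],0],[0.2,[-5.34,-2.4,0],0]], "squeeze": 20}}

```text
clock: 0.6
eef_pos: [0.3564, 0.3839, 0.205]
tool_rot: [-0.0, 0.162, 0.987, -0.0]
contact_force: [1.3, 0.0, -0.8]
gripper_width: 0.0752
```

>>> {"method": "send_rows", "body": {"commands": [[0.2,[-1.2,-0.54,0],0],[0.2,[-2.4,-1.08,0],0],[0.2,[-3.6,-1.62,0.4],0],[0.2,[-4.7,-2.1,1.0],0],[0.2,[-5.34,-2.4,1.5],0]]}}

```text
clock: 1.1
eef_pos: [0.5296, 0.2245, 0.1456]
tool_rot: [0.001, 0.163, 0.987, 0.0]
contact_force: [0.3, 1.1, 0.6]
gripper_width: 0.0752
```

Run:
```python
from h import *
s=state();print(s["eef_pos"],s["tool_rot"],s["gripper_width"],s["contact_force"],s["qpos"])
c=capture("side");cv2.imwrite("pics/s2.png",cv2.resize(c["color"][150:330,150:350,::-1],None,fx=3,fy=3,interpolation=cv2.INTER_CUBIC))
```

```text
[0.52956413 0.2244574  0.1456125 ] [1.20360715e-03 1.62672264e-01 9.86679303e-01 4.88585196e-04] 0.0751815343268673 [0.27653996 1.08175379 0.6434241 ] [ 2.50507207e-01  2.59973421e-01  1.60510296e+00 -7.68605135e-05
  1.27391932e+00 -9.93469672e-01]
```

View pics/s2.png

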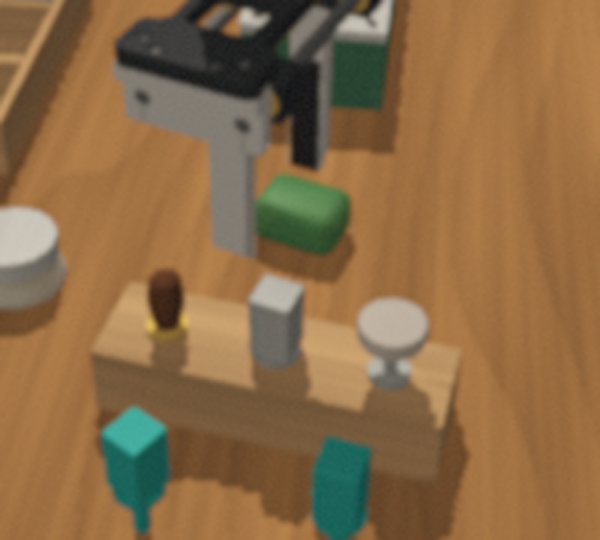

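The picture shows the open fingers straight above the grey head at (275,320), clear of the awl (165,300) and the wheel (392,335).

>>> {"method": "send_rows", "body": {"commands": [[0.2,[0,0,0],0],[0.2,[0,0,0.3],0],[0.2,[0,0,0.6],0],[0.2,[0,0,0.8],0],[0.2,[0,0,0.8],0]]}}

```text
clock: 1.65
eef_pos: [0.5253, 0.2267, 0.1118]
tool_rot: [-0.001, 0.161, 0.987, -0.001]
contact_force: [-0.4, 0.0, -0.3]
gripper_width: 0.0754
```

>>> {"method": "send_rows", "body": {"commands": [[0.2,[0,0,0.4],0],[0.2,[0,0,0.8],0],[0.2,[0,0,1.2],0],[0.2,[0,0,1.4],0],[0.2,[0,0,1.4],0]]}}

```text
clock: 2.15
eef_pos: [0.5262, 0.2263, 0.0565]
tool_rot: [-0.001, 0.162, 0.987, -0.0]
contact_force: [0.7, 0.3, 0.3]
gripper_width: 0.0751
```

>>> {"method": "send_rows", "body": {"commands": [[0.5,[0,0,0],0],[0.6,[0,0,0],0],[0.7,[0,0,0],0],[0.8,[0,0,0],0],[0.9,[0,0,0],0]]}}

```text
clock: 2.65
eef_pos: [0.5276, 0.2262, 0.0578]
tool_rot: [0.0, 0.162, 0.987, 0.0]
contact_force: [-0.8, 0.2, -0.4]
gripper_width: 0.0388
```

>>> {"method": "send_rows", "body": {"commands": [[1,[0,0,0],0],[1,[0,0,0],0],[1,[0,0,0],0],[1,[0,0,0],0],[1,[0,0,0],0]], "squeeze": 25}}

```text
clock: 3.15
eef_pos: [0.5275, 0.2262, 0.0575]
tool_rot: [0.0, 0.162, 0.987, 0.0]
contact_force: [-0.4, 0.9, 1.1]
gripper_width: 0.0239
```

>>> {"method": "send_rows", "body": {"commands": [[1,[0,0,-0.2],0],[1,[0,0,-0.5],0],[1,[0,0,-0.9],0],[1,[0,0,-1.4],0],[1,[0,0,-1.9],0]]}}

```text
clock: 3.65
eef_pos: [0.5268, 0.2259, 0.1347]
tool_rot: [-0.0, 0.162, 0.987, -0.0]
contact_force: [0.7, -0.7, -0.7]
gripper_width: 0.024
```

>>> {"method": "send_rows", "body": {"commands": [[1,[0,0,-0.5],0],[1,[0,0,-1.0],0],[1,[0,0,-1.4],0],[1,[0,0,-1.7],0],[1,[0,0,-1.7],0]]}}

```text
clock: 4.15
eef_pos: [0.5286, 0.2264, 0.2042]
tool_rot: [0.002, 0.162, 0.987, 0.001]
contact_force: [0.2, -0.1, -0.9]
gripper_width: 0.024
```

>>> {"method": "send_rows", "body": {"commands": [[1,[-0.28,-0.77,0],0],[1,[-0.62,-1.7,0],0],[1,[-1.0,-2.74,0],0],[1,[-1.37,-3.77,0],0],[1,[-1.685,-4.63,0],0]]}}

```text
clock: 4.65
eef_pos: [0.5308, 0.0271, 0.2004]
tool_rot: [-0.001, 0.162, 0.987, -0.0]
contact_force: [0.1, -0.6, -1.6]
gripper_width: 0.0237
```

>>> {"method": "send_rows", "body": {"commands": [[1,[-0.37,-1.03,0],0],[1,[-0.74,-2.06,0],0],[1,[-1.12,-3.1,0],0],[1,[-1.47,-4.03,0],0],[1,[-1.685,-4.63,0],0]]}}

```text
clock: 5.15
eef_pos: [0.5355, -0.1706, 0.2004]
tool_rot: [-0.001, 0.163, 0.987, -0.0]
contact_force: [0.0, 1.3, -1.5]
gripper_width: 0.0238
```

>>> {"method": "send_rows", "body": {"commands": [[1,[0,0,0],-0.8],[1,[0,0,0],-1.8],[1,[0,0,0],-2.8],[1,[0,0,0],-3.6],[1,[0,0,0],-3.6]]}}

```text
clock: 5.65
eef_pos: [0.5357, -0.1677, 0.2003]
tool_rot: [-0.001, 0.006, 1.0, 0.001]
contact_force: [-0.0, -0.3, -1.6]
gripper_width: 0.0241
```

>>> {"method": "send_rows", "body": {"commands": [[1,[0,0,0.4],0],[1,[0,0,0.8],0],[1,[0,0,1.1],0],[1,[0,0,1.3],0],[1,[0,0,1.3],0]]}}

```text
clock: 6.15
eef_pos: [0.5353, -0.1674, 0.1477]
tool_rot: [-0.002, 0.006, 1.0, 0.001]
contact_force: [-0.6, -0.3, -1.0]
gripper_width: 0.024
```

Run:
```python
from h import *
import pickle
s=state();print(s["eef_pos"],s["tool_rot"],s["gripper_width"],s["contact_force"],s["qpos"])
C={n:capture(n) for n in("side","top")}; pickle.dump(C,open("c3.pkl","wb"))
im=np.zeros((600,800,3),np.uint8)
a=cv2.resize(C["side"]["color"][70:170,205:305,::-1],None,fx=5.5,fy=5.5,interpolation=cv2.INTER_CUBIC); im[:550,:550]=a
b=cv2.resize(C["top"]["color"][130:210,335:435,::-1],None,fx=2.4,fy=2.4,interpolation=cv2.INTER_CUBIC); im[:192,555:795]=b
cv2.imwrite("pics/s3.png",im)
```

```text
[ 0.53533194 -0.16736018  0.1476926 ] [-1.57188155e-03  6.05233760e-03  9.99980167e-01  7.51155085e-04] 0.02396943197278413 [-0.55993142 -0.27889521 -0.95217008] [-4.57288262e-01  2.33004855e-01  1.63410174e+00 -1.98278489e-05
  1.27797029e+00 -2.01597407e+00]
```

View pics/s3.png

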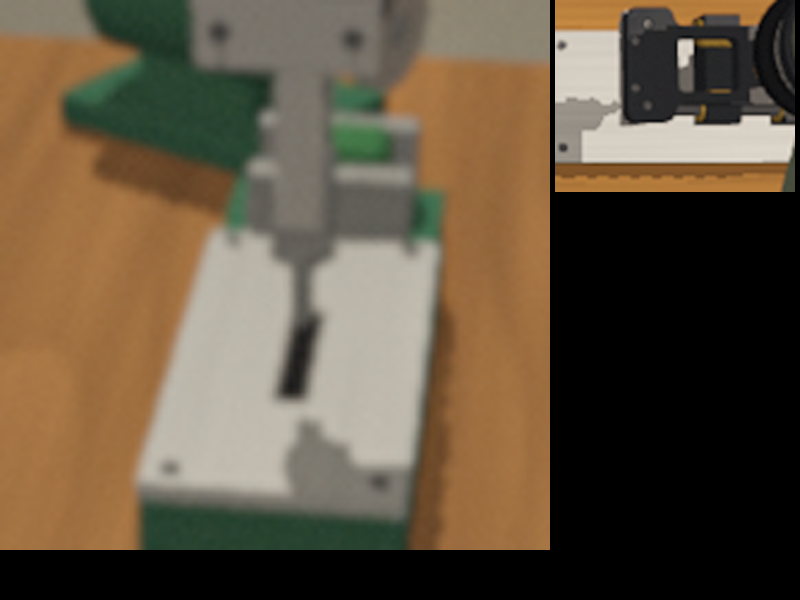

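The side crop shows the pin held upright, shank end at about (302,322) above the slot. The slot's near end is at (291,397). I'll lower it to just above the cover for a finer check.

>>> {"method": "send_rows", "body": {"commands": [[1,[0,0,0.2],0],[1,[0,0,0.4],0],[1,[0,0,0.5],0],[1,[0,0,0.5],0],[1,[0,0,0.5],0]]}}

```text
clock: 6.75
eef_pos: [0.5364, -0.1679, 0.1293]
tool_rot: [-0.0, 0.006, 1.0, 0.0]
contact_force: [-0.3, -1.5, -1.4]
gripper_width: 0.024
```

Run:
```python
from h import *
s=state();print(s["eef_pos"],s["tool_rot"],s["contact_force"])
c=capture("side")
cv2.imwrite("pics/s4.png",cv2.resize(c["color"][105:150,235:285,::-1],None,fx=13,fy=13,interpolation=cv2.INTER_CUBIC))
p=s["eef_pos"]
for x in (.5346,.5366,.5386): print("pred tip centre for x",x,proj(c,[x,p[1],p[2]-.0445]).round(2), "collar bottom",proj(c,[x,p[1],p[2]-.0125]).round(2))
for y in (-.1605,-.168,-.2465): print("slot line",y,[proj(c,[x,y,.07]).round(2).tolist() for x in(.5296,.5366,.5436)])
```

```text
[ 0.53642129 -0.16791288  0.12930188] [-1.26576337e-04  5.83189556e-03  9.99982985e-01  5.01325878e-05] [-0.3056073  -1.48463914 -1.38064056]
pred tip centre for x 0.5346 [258.94 134.85] collar bottom [259.28 122.58]
pred tip centre for x 0.5366 [258.1 134.8] collar bottom [258.42 122.53]
pred tip centre for x 0.5386 [257.26 134.75] collar bottom [257.56 122.48]
slot line -0.1605 [[260.62, 142.02], [257.67, 141.83], [254.73, 141.65]]
slot line -0.168 [[260.89, 140.5], [257.96, 140.31], [255.04, 140.13]]
slot line -0.2465 [[263.56, 125.57], [260.8, 125.41], [258.04, 125.24]]
```

View pics/s4.png

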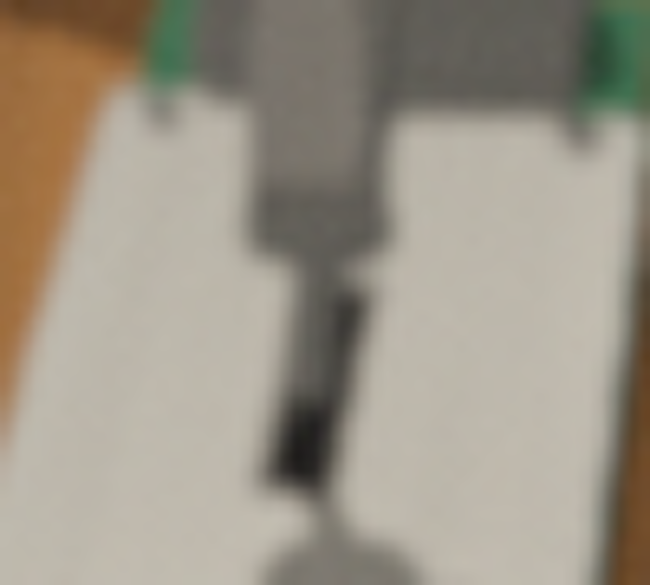

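The crop shows the shank centre at x≈314 (px) and the slot's near end centred at ≈298–306. The differential measurement puts the pin about 2 mm short of the slot line in world x, so I shift it by +2 mm and descend gently.

>>> {"method": "send_rows", "body": {"commands": [[1,[-0.03,0,0],0],[1,[-0.05,0,0.1],0],[1,[-0.05,0,0.25],0],[1,[-0.05,0,0.35],0],[1,[-0.05,0,0.35],0]]}}

```text
clock: 7.3
eef_pos: [0.5376, -0.1675, 0.1142]
tool_rot: [-0.001, 0.006, 1.0, 0.0]
contact_force: [-0.4, -0.2, -1.7]
gripper_width: 0.0235
```

>>> {"method": "send_rows", "body": {"commands": [[1,[0,0,0.02],0],[1,[0,0,0.04],0],[1,[0,0,0.06],0],[1,[0,0,0.08],0],[1,[0,0,0.08],0]]}}

```text
clock: 7.8
eef_pos: [0.5384, -0.1679, 0.1122]
tool_rot: [-0.0, 0.006, 1.0, -0.0]
contact_force: [0.2, 0.5, -1.8]
gripper_width: 0.0241
```

>>> {"method": "send_rows", "body": {"commands": [[1,[0,0,0.02],0],[1,[0,0,0.04],0],[1,[0,0,0.06],0],[1,[0,0,0.08],0],[1,[0,0,0.08],0]]}}

```text
clock: 8.3
eef_pos: [0.5384, -0.1679, 0.1088]
tool_rot: [-0.0, 0.006, 1.0, 0.0]
contact_force: [-0.1, -0.7, -1.6]
gripper_width: 0.0237
```

Run:
```python
from h import *
s=state();print(s["eef_pos"],s["contact_force"],s["wrist_torque"])
c=capture("side")
cv2.imwrite("pics/s5.png",cv2.resize(c["color"][105:150,235:285,::-1],None,fx=13,fy=13,interpolation=cv2.INTER_CUBIC))
```

```text
[ 0.53835096 -0.16790288  0.10884498] [-0.07714235 -0.70936611 -1.63065012] [-0.01082367  0.00983772 -0.008204  ]
```

View pics/s5.png

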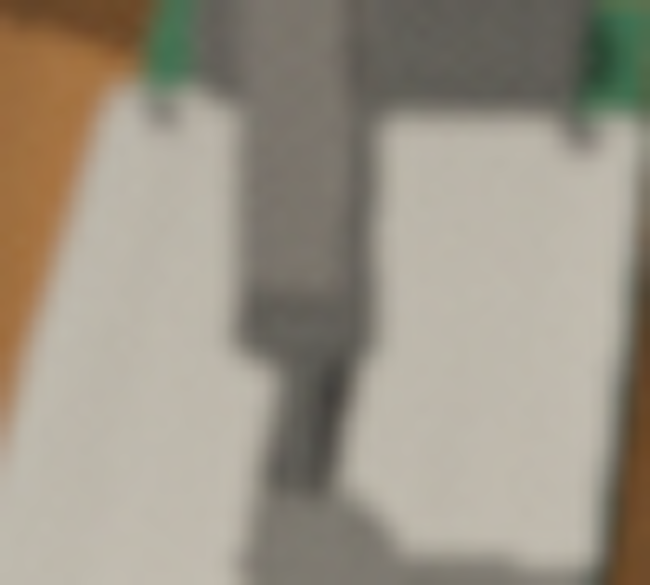

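The crop shows the shank entering the slot at about (298,480), slightly left of the slot's centre, with no contact force. I move back 0.8 mm and go on down.

>>> {"method": "send_rows", "body": {"commands": [[1,[0.02,0,0.05],0],[1,[0.02,0,0.1],0],[1,[0.02,0,0.14],0],[1,[0.02,0,0.14],0],[1,[0.02,0,0.14],0]]}}

```text
clock: 8.85
eef_pos: [0.5377, -0.1679, 0.1034]
tool_rot: [-0.0, 0.006, 1.0, 0.0]
contact_force: [0.0, 0.5, -1.8]
gripper_width: 0.0238
```

>>> {"method": "send_rows", "body": {"commands": [[1,[0,0,0.02],0],[1,[0,0,0.04],0],[1,[0,0,0.05],0],[1,[0,0,0.05],0],[1,[0,0,0.05],0]]}}

```text
clock: 9.35
eef_pos: [0.5377, -0.168, 0.1014]
tool_rot: [-0.0, 0.006, 1.0, -0.0]
contact_force: [0.2, -0.0, -0.9]
gripper_width: 0.0241
```

>>> {"method": "send_rows", "body": {"commands": [[1,[0,0,0.02],0],[1,[0,0,0.04],0],[1,[0,0,0.05],0],[1,[0,0,0.05],0],[1,[0,0,0.05],0]]}}

```text
clock: 9.85
eef_pos: [0.5379, -0.168, 0.0997]
tool_rot: [0.0, 0.006, 1.0, -0.0]
contact_force: [-1.2, -0.1, 1.5]
gripper_width: 0.0238
```

>>> {"method": "send_rows", "body": {"commands": [[1,[0,0,-0.06],0],[1,[0,-0.08,-0.06],0],[1,[0,-0.08,0.0],0],[1,[0,-0.08,0.03],0],[1,[0,-0.08,0.03],0]]}}

```text
clock: 10.35
eef_pos: [0.538, -0.1717, 0.0986]
tool_rot: [0.0, 0.006, 1.0, -0.0]
contact_force: [-0.9, -1.2, 2.0]
gripper_width: 0.024
```

>>> {"method": "send_rows", "body": {"commands": [[1,[0,0,-0.09],0],[1,[0,-0.08,-0.09],0],[1,[0,-0.08,-0.03],0],[1,[0,-0.08,0],0],[1,[0,-0.08,0],0]]}}

```text
clock: 10.85
eef_pos: [0.5377, -0.1746, 0.0984]
tool_rot: [0.0, 0.006, 1.0, -0.0]
contact_force: [-0.5, 0.2, 1.8]
gripper_width: 0.0237
```

>>> {"method": "send_rows", "body": {"commands": [[1,[0,0,-0.09],0],[1,[0,-0.08,-0.09],0],[1,[0,-0.08,-0.03],0],[1,[0,-0.08,0],0],[1,[0,-0.08,0],0]]}}

```text
clock: 11.35
eef_pos: [0.5377, -0.1778, 0.0984]
tool_rot: [0.0, 0.006, 1.0, -0.0]
contact_force: [0.0, -0.6, 1.6]
gripper_width: 0.0242
```

>>> {"method": "send_rows", "body": {"commands": [[1,[0,0,-0.09],0],[1,[0,-0.08,-0.09],0],[1,[0,-0.08,-0.03],0],[1,[0,-0.08,0],0],[1,[0,-0.08,0],0]]}}

```text
clock: 11.85
eef_pos: [0.5376, -0.181, 0.0984]
tool_rot: [0.0, 0.006, 1.0, -0.0]
contact_force: [-0.5, 0.0, 2.6]
gripper_width: 0.0241
```

>>> {"method": "send_rows", "body": {"commands": [[1,[0,0,-0.09],0],[1,[0,-0.08,-0.09],0],[1,[0,-0.08,-0.03],0],[1,[0,-0.08,0],0],[1,[0,-0.08,0],0]]}}

```text
clock: 12.35
eef_pos: [0.5376, -0.1842, 0.0984]
tool_rot: [0.0, 0.006, 1.0, -0.0]
contact_force: [-0.2, -1.4, 3.0]
gripper_width: 0.0242
```

>>> {"method": "send_rows", "body": {"commands": [[1,[0,0,-0.09],0],[1,[0,-0.08,-0.09],0],[1,[0,-0.08,-0.03],0],[1,[0,-0.08,0],0],[1,[0,-0.08,0],0]]}}

```text
clock: 12.85
eef_pos: [0.5376, -0.1874, 0.0984]
tool_rot: [0.0, 0.006, 1.0, -0.0]
contact_force: [-0.8, 0.2, 2.1]
gripper_width: 0.0237
```

>>> {"method": "send_rows", "body": {"commands": [[1,[0,0,-0.09],0],[1,[0,-0.08,-0.09],0],[1,[0,-0.08,-0.03],0],[1,[0,-0.08,0],0],[1,[0,-0.08,0],0]]}}

```text
clock: 13.35
eef_pos: [0.5375, -0.1906, 0.0984]
tool_rot: [0.0, 0.006, 1.0, -0.0]
contact_force: [-1.5, -0.3, 2.2]
gripper_width: 0.0242
```

>>> {"method": "send_rows", "body": {"commands": [[1,[0,0,-0.09],0],[1,[0,-0.08,-0.09],0],[1,[0,-0.08,-0.03],0],[1,[0,-0.08,0],0],[1,[0,-0.08,0],0]]}}

```text
clock: 13.85
eef_pos: [0.5375, -0.1938, 0.0984]
tool_rot: [0.0, 0.006, 1.0, -0.0]
contact_force: [-0.5, -0.6, 2.6]
gripper_width: 0.0243
```

>>> {"method": "send_rows", "body": {"commands": [[1,[0,0,-0.09],0],[1,[0,-0.08,-0.09],0],[1,[0,-0.08,-0.03],0],[1,[0,-0.08,0],0],[1,[0,-0.08,0],0]]}}

```text
clock: 14.35
eef_pos: [0.5374, -0.197, 0.0984]
tool_rot: [0.0, 0.006, 1.0, -0.0]
contact_force: [-0.9, -0.6, 2.7]
gripper_width: 0.0242
```

>>> {"method": "send_rows", "body": {"commands": [[1,[0,0,-0.09],0],[1,[0,-0.08,-0.09],0],[1,[0,-0.08,-0.03],0],[1,[0,-0.08,0],0],[1,[0,-0.08,0],0]]}}

```text
clock: 14.85
eef_pos: [0.5374, -0.2002, 0.0984]
tool_rot: [0.0, 0.006, 1.0, -0.0]
contact_force: [-1.2, 0.1, 2.4]
gripper_width: 0.0234
```

>>> {"method": "send_rows", "body": {"commands": [[1,[0,0,-0.09],0],[1,[0,-0.08,-0.09],0],[1,[0,-0.08,-0.03],0],[1,[0,-0.08,0],0],[1,[0,-0.08,0],0]]}}

```text
clock: 15.35
eef_pos: [0.5374, -0.2034, 0.0984]
tool_rot: [0.0, 0.006, 1.0, -0.0]
contact_force: [-0.7, -0.7, 3.6]
gripper_width: 0.0237
```

>>> {"method": "send_rows", "body": {"commands": [[1,[0,0,-0.09],0],[1,[0,-0.08,-0.09],0],[1,[0,-0.08,-0.03],0],[1,[0,-0.08,0],0],[1,[0,-0.08,0],0]]}}

```text
clock: 15.85
eef_pos: [0.5373, -0.2066, 0.0984]
tool_rot: [0.0, 0.006, 1.0, -0.0]
contact_force: [-0.7, 0.2, 2.1]
gripper_width: 0.0236
```

>>> {"method": "send_rows", "body": {"commands": [[1,[0,0,-0.09],0],[1,[0,-0.08,-0.09],0],[1,[0,-0.08,-0.03],0],[1,[0,-0.08,0],0],[1,[0,-0.08,0],0]]}}

```text
clock: 16.35
eef_pos: [0.5373, -0.2098, 0.0984]
tool_rot: [0.0, 0.006, 1.0, -0.0]
contact_force: [-0.0, -1.0, 2.8]
gripper_width: 0.024
```

>>> {"method": "send_rows", "body": {"commands": [[1,[0,0,-0.09],0],[1,[0,-0.08,-0.09],0],[1,[0,-0.08,-0.03],0],[1,[0,-0.08,0],0],[1,[0,-0.08,0],0]]}}

```text
clock: 16.85
eef_pos: [0.5372, -0.213, 0.0984]
tool_rot: [0.0, 0.006, 1.0, -0.0]
contact_force: [-0.4, 0.6, 2.5]
gripper_width: 0.0239
```

>>> {"method": "send_rows", "body": {"commands": [[1,[0,0,-0.09],0],[1,[0,-0.08,-0.09],0],[1,[0,-0.08,-0.03],0],[1,[0,-0.08,0],0],[1,[0,-0.08,0],0]]}}

```text
clock: 17.35
eef_pos: [0.5372, -0.2162, 0.0984]
tool_rot: [0.0, 0.006, 1.0, -0.0]
contact_force: [-1.4, -0.9, 2.4]
gripper_width: 0.0238
```

>>> {"method": "send_rows", "body": {"commands": [[1,[0,0,-0.09],0],[1,[0,-0.08,-0.09],0],[1,[0,-0.08,-0.03],0],[1,[0,-0.08,0],0],[1,[0,-0.08,0],0]]}}

```text
clock: 17.85
eef_pos: [0.5367, -0.219, 0.0975]
tool_rot: [-0.0, 0.006, 1.0, 0.0]
contact_force: [0.2, -1.0, -1.7]
gripper_width: 0.0235
```

>>> {"method": "send_rows", "body": {"commands": [[1,[0,0,-0.09],0],[1,[0,-0.08,-0.09],0],[1,[0,-0.08,-0.03],0],[1,[0,-0.08,0],0],[1,[0,-0.08,0],0]]}}

```text
clock: 18.35
eef_pos: [0.5375, -0.2228, 0.0988]
tool_rot: [0.001, 0.006, 1.0, -0.0]
contact_force: [-0.3, -1.2, 2.1]
gripper_width: 0.0241
```

>>> {"method": "send_rows", "body": {"commands": [[1,[0,0,-0.09],0],[1,[0,-0.08,-0.09],0],[1,[0,-0.08,-0.03],0],[1,[0,-0.08,0],0],[1,[0,-0.08,0],0]]}}

```text
clock: 18.85
eef_pos: [0.5371, -0.2259, 0.0985]
tool_rot: [0.0, 0.006, 1.0, -0.0]
contact_force: [-1.2, -0.2, 3.2]
gripper_width: 0.0237
```

>>> {"method": "send_rows", "body": {"commands": [[1,[0,0,-0.09],0],[1,[0,-0.08,-0.09],0],[1,[0,-0.08,-0.03],0],[1,[0,-0.08,0],0],[1,[0,-0.08,0],0]]}}

```text
clock: 19.35
eef_pos: [0.5371, -0.229, 0.0985]
tool_rot: [0.0, 0.006, 1.0, -0.0]
contact_force: [-0.3, -0.3, 2.1]
gripper_width: 0.0238
```

>>> {"method": "send_rows", "body": {"commands": [[1,[0,0,-0.09],0],[1,[0,-0.08,-0.09],0],[1,[0,-0.08,-0.03],0],[1,[0,-0.08,0],0],[1,[0,-0.08,0],0]]}}

```text
clock: 19.85
eef_pos: [0.537, -0.2322, 0.0985]
tool_rot: [0.0, 0.006, 1.0, -0.0]
contact_force: [-0.4, -0.4, 2.4]
gripper_width: 0.0242
```

>>> {"method": "send_rows", "body": {"commands": [[1,[0,0,-0.09],0],[1,[0,-0.08,-0.09],0],[1,[0,-0.08,-0.03],0],[1,[0,-0.08,0],0],[1,[0,-0.08,0],0]]}}

```text
clock: 20.35
eef_pos: [0.537, -0.2354, 0.0985]
tool_rot: [0.0, 0.006, 1.0, -0.0]
contact_force: [-0.4, -1.4, 2.3]
gripper_width: 0.024
```

The push vanished at y ≈ −0.2194. I hop back and probe either side to centre the pin.

>>> {"method": "send_rows", "body": {"commands": [[1,[0,0.1,-0.1],0],[1,[0,0.435,-0.1],0],[1,[0,0.435,-0.03],0],[1,[0,0.435,0],0],[1,[0,0.435,0],0]]}}

```text
clock: 20.85
eef_pos: [0.5371, -0.2168, 0.0982]
tool_rot: [-0.0, 0.006, 1.0, 0.001]
contact_force: [-0.6, 1.7, 3.3]
gripper_width: 0.0239
```

>>> {"method": "send_rows", "body": {"commands": [[1,[0,0,-0.09],0],[1,[0,-0.07,-0.09],0],[1,[0,-0.07,-0.03],0],[1,[0,-0.07,0],0],[1,[0,-0.07,0],0]]}}

```text
clock: 21.35
eef_pos: [0.5365, -0.2205, 0.0974]
tool_rot: [-0.001, 0.006, 1.0, 0.0]
contact_force: [0.4, 0.3, -1.3]
gripper_width: 0.0236
```

>>> {"method": "send_rows", "body": {"commands": [[1,[0,0,-0.09],0],[1,[0.04,0.035,-0.09],0],[1,[0.04,0.035,-0.03],0],[1,[0.04,0.035,0],0],[1,[0.04,0.035,0],0]]}}

```text
clock: 21.85
eef_pos: [0.536, -0.2194, 0.0984]
tool_rot: [0.001, 0.006, 1.0, -0.0]
contact_force: [1.1, 0.1, -2.1]
gripper_width: 0.0238
```

>>> {"method": "send_rows", "body": {"commands": [[1,[0,0,-0.09],0],[1,[-0.08,0,-0.09],0],[1,[-0.08,0,-0.03],0],[1,[-0.08,0,0],0],[1,[-0.08,0,0],0]]}}

```text
clock: 22.35
eef_pos: [0.5381, -0.2188, 0.0976]
tool_rot: [-0.001, 0.006, 1.0, 0.0]
contact_force: [-0.2, -0.3, -1.2]
gripper_width: 0.0235
```

>>> {"method": "send_rows", "body": {"commands": [[1,[0.02,-0.01,0],0],[1,[0.04,-0.02,0],0],[1,[0.04,-0.02,0.03],0],[1,[0.04,-0.02,0.06],0],[1,[0.04,-0.02,0.06],0]]}}

```text
clock: 22.85
eef_pos: [0.5369, -0.2199, 0.0956]
tool_rot: [-0.0, 0.006, 1.0, 0.0]
contact_force: [0.5, 0.1, -1.4]
gripper_width: 0.0241
```

>>> {"method": "send_rows", "body": {"commands": [[1,[0,0,0.03],0],[1,[0,0,0.06],0],[1,[0,0,0.09],0],[1,[0,0,0.09],0],[1,[0,0,0.09],0]]}}

```text
clock: 23.35
eef_pos: [0.537, -0.2199, 0.0922]
tool_rot: [-0.0, 0.006, 1.0, 0.0]
contact_force: [-0.2, -0.3, -1.3]
gripper_width: 0.024
```

Free entry: the tip is about 8 mm below the block top with no force.

>>> {"method": "send_rows", "body": {"commands": [[1,[0,0,0.03],0],[1,[0,0,0.06],0],[1,[0,0,0.09],0],[1,[0,0,0.12],0],[1,[0,0,0.12],0]]}}

```text
clock: 23.85
eef_pos: [0.5369, -0.2198, 0.0872]
tool_rot: [-0.0, 0.006, 1.0, 0.0]
contact_force: [0.1, -1.1, -1.5]
gripper_width: 0.024
```

>>> {"method": "send_rows", "body": {"commands": [[1,[0,0,0.02],0],[1,[0,0,0.04],0],[1,[0,0,0.05],0],[1,[0,0,0.05],0],[1,[0,0,0.05],0]]}}

```text
clock: 24.35
eef_pos: [0.5371, -0.22, 0.0854]
tool_rot: [0.0, 0.006, 1.0, 0.0]
contact_force: [0.7, 0.4, -1.3]
gripper_width: 0.0238
```

>>> {"method": "send_rows", "body": {"commands": [[1,[0,0,0.01],0],[1,[0,0,0.02],0],[1,[0,0,0.03],0],[1,[0,0,0.03],0],[1,[0,0,0.03],0]]}}

```text
clock: 24.85
eef_pos: [0.5371, -0.2199, 0.0842]
tool_rot: [-0.0, 0.006, 1.0, 0.0]
contact_force: [0.2, -0.2, -1.4]
gripper_width: 0.0237
```

>>> {"method": "send_rows", "body": {"commands": [[1,[0,0,0.01],0],[1,[0,0,0.02],0],[1,[0,0,0.025],0],[1,[0,0,0.025],0],[1,[0,0,0.025],0]]}}

```text
clock: 25.35
eef_pos: [0.5371, -0.22, 0.0832]
tool_rot: [-0.0, 0.006, 1.0, -0.0]
contact_force: [-0.0, -0.2, -1.2]
gripper_width: 0.0236
```

>>> {"method": "send_rows", "body": {"commands": [[1,[0,0,0.01],0],[1,[0,0,0.015],0],[1,[0,0,0.015],0],[1,[0,0,0.015],0],[1,[0,0,0.015],0]]}}

```text
clock: 25.85
eef_pos: [0.5371, -0.2199, 0.0827]
tool_rot: [0.0, 0.006, 1.0, -0.0]
contact_force: [-0.6, 0.6, -0.4]
gripper_width: 0.0241
```

>>> {"method": "send_rows", "body": {"commands": [[1,[0,0,0.01],0],[1,[0,0,0.01],0],[0.72,[0,0,0.01],0],[0.65,[0,0,0.01],0],[0.5,[0,0,0.01],0]], "squeeze": 10}}

```text
clock: 26.35
eef_pos: [0.5373, -0.2201, 0.0824]
tool_rot: [0.0, 0.006, 1.0, -0.0]
contact_force: [0.1, 1.9, 0.8]
gripper_width: 0.0378
```

>>> {"method": "send_rows", "body": {"commands": [[0.4,[0,0,0],0],[0.3,[0,0,0],0],[0.3,[0,0,0],0],[0.3,[0,0,0],0],[0.3,[0,0,0],0]]}}

```text
clock: 26.85
eef_pos: [0.5371, -0.22, 0.0822]
tool_rot: [-0.0, 0.006, 1.0, -0.0]
contact_force: [-0.4, 0.4, -0.4]
gripper_width: 0.0658
```

>>> {"method": "send_rows", "body": {"commands": [[0.3,[0,0,-0.2],0],[0.3,[0,0,-0.6],0],[0.3,[0,0,-1.2],0],[0.3,[0,0,-2.0],0],[0.3,[0,0,-3.0],0]]}}

```text
clock: 27.35
eef_pos: [0.536, -0.2193, 0.2024]
tool_rot: [-0.001, 0.006, 1.0, 0.001]
contact_force: [0.6, 0.6, -0.4]
gripper_width: 0.0662
```

>>> {"method": "send_rows", "body": {"commands": [[0.3,[1,2,-0.5],0],[0.3,[1.5,3,-0.5],0],[0.3,[2,4,-0.5],0],[0.3,[2,5,-0.5],0],[0.3,[2,5,-0.5],0]]}}

```text
clock: 27.85
eef_pos: [0.4581, -0.0157, 0.2233]
tool_rot: [0.001, 0.004, 1.0, 0.001]
contact_force: [0.2, -0.8, -0.8]
gripper_width: 0.0656
```

Run:
```python
from h import *
s=state();print(s["eef_pos"],s["contact_force"],s["gripper_width"])
C={n:capture(n) for n in("side","top")}
im=np.zeros((600,800,3),np.uint8)
im[:500,:400]=cv2.resize(C["side"]["color"][70:170,215:295,::-1],None,fx=5,fy=5,interpolation=cv2.INTER_CUBIC)
im[:288,405:797]=cv2.resize(C["top"]["color"][:,:,::-1],(392,288))
im[300:580,405:797]=cv2.resize(C["top"]["color"][145:195,360:430,::-1],(392,280),interpolation=cv2.INTER_CUBIC)
cv2.imwrite("pics/s6.png",im)
for n,c in C.items():
    v,u=np.mgrid[:384,:512]; p=np.linalg.inv(c["intrinsics"])@np.stack([u.ravel(),v.ravel(),np.ones(u.size)])*c["depth"].ravel()
    W=(c["R"].T@(p-c["t"][:,None])).T
    m=(abs(W[:,0]-.537)<.03)&(abs(W[:,1]+.22)<.03)&(W[:,2]>.1)&(W[:,2]<.13); print(n,m.sum(),W[m].mean(0).round(4),W[m].max(0).round(4),np.median(W[m,2]))
```

```text
[ 0.45806482 -0.01571147  0.22325959] [ 0.17565068 -0.8413607  -0.820098  ] 0.06558434490451147
side 98 [ 0.5351 -0.2134  0.1107] [ 0.5467 -0.2048  0.1166] 0.11250346791145649
top 25 [ 0.5459 -0.2228  0.1152] [ 0.5475 -0.2093  0.1178] 0.11509612276393386
```

View pics/s6.png

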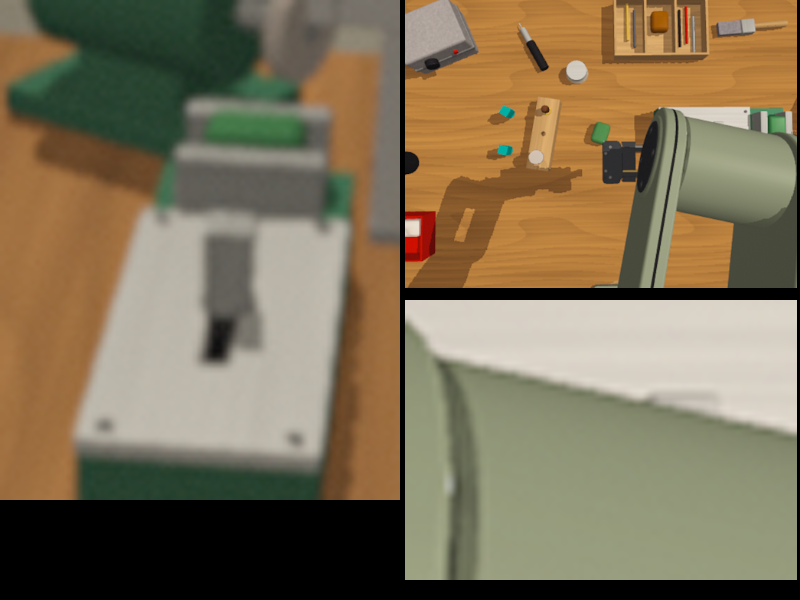

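The side crop shows the head upright at (230,275), collar on the cover. Its top measures about 0.115 m against an expected 0.114 m. Wheel, awl, jade and decoys are where they were, and the arm is clear.

```bash
python3 -c "
from cell import close_job; print(close_job())"
```

```text
the job is handed in; nothing more can be done
None
```

The lock pin is seated in the hidden hole and released, and I handed the job in at about 28 s of robot time. I gripped it by its square head and lifted it out of the rack. I then felt along the slot in 3.2 mm hops, at about 4 N of push, until the block's push vanished. The hole was about 16 mm from the slot's centre, towards the vise. After a few probes to centre it, I lowered the pin to the cover.

**Pin seated:** the final pictures show it upright with its collar on the cover. The top of the head measures 0.115 m (top camera) and up to 0.117 m (side camera), where 0.114 m is expected. That difference is about the calibration error. The top camera's view of the pin was mostly blocked by the arm, so that figure rests on few points.

**Forces:** no wrist reading went above about 5.5 N. Readings come only at the end of each move, so a brief peak between them would not show.

**Other objects:** by eye, the awl, buffing wheel, jade and turquoise look-alikes are where they started. I did not measure them again. The arm was clear of everything.

**Disagreement:** the pin was about 2 mm off the slot line after the first approach. I corrected that from the side camera before going in.

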